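# Snap the speed knob back onto the pottery wheel

### The arm

A 7-joint arm with a two-finger parallel gripper is mounted at the origin on the work surface. World frame = base frame: x ahead of the robot, y to its left, z up, the work surface at z = 0. Lengths are in mm, angles in rad, forces in N, time in s.
With the tool pointing down it reaches from about 425 to 1025 mm from the base axis. Payload 3.6 kg.
Tool frame: the origin (TCP) lies midway between the tips of the shut fingers; the grasp point (between the pads) lies 19 mm behind it (arm.tcp_to_grasp is the distance from the TCP to the grasp point, in mm); z points along the fingers, y is the direction in which the jaws open and shut (so a half turn about z gives the same grasp; the last joint's range is limited). The gripper opens to 85 mm and grips with 20 to 120 N. Pads are 22 mm wide; open, the fingers measure 114 mm over their backs; the gripper's body (76 mm by 85 mm) begins 54 mm behind the grasp point. The pads swing forward as they close: fully open they stand 13 mm farther back than shut.
Start: joints at [1.04, 0.591, 0.048, 1.609, -0.033, 0.943, -0.034], TCP at [307.364, -656.625, 231.302] pointing down, gripper open.
Joint ranges: [-2.69, 2.69], [-0.47, 2.24], [-1.27, 1.36], [0.19, 2.51], [-1.53, 4.68], [0.08, 2.07], [-3.09, 3.09]. Speed limits (rad/s): [2.57, 2.57, 3.14, 3.14, 3.14, 3.14, 3.14].

### API

Orientations are given as a 3x3 rotation matrix whose columns are the frame's x, y, z axes.
In Python, from bench import state, eyes, close_job, nets, arm gives the robot as it stands. The module is installed in compiled form; this text tells all that it offers.
- The arm moves only by the tool send_rows, never from a script. Its argument "commands" is a list of rows, each an object with "dp": the shift along the tool's x, y, z in mm, a list of three; "turn": the turn, a rotation vector about the tool's x, y, z in degrees, a list of three. In form: [{"dp": [dx, dy, dz], "turn": [wx, wy, wz]}, ...]. A call has 1 to 12 rows; each row is the pose to reach, as a shift and turn from the pose commanded when the call began, along the tool's axes at that moment; what a row does not reach only later rows make up. A row lasts 1/8 s, in which the tool goes at most 62.5 mm and 10.7 degrees, less where a joint would pass 70% of its speed; a pose out of reach is approached as far as the arm can. A call with a gripper value outside its range is refused whole. "gripper" is the opening, from 0 (shut) to 1 (fully open), set as the call begins (left out, the last holds). The fingers move at their own pace and stop on an object; "squeeze" is the grip in N (left out, the last holds). Time passes only in rows, so rows that repeat a pose let the fingers close. It gives the time, the measured TCP pose, the force and the opening at its end, in the units of the state.
- state(): the state, without advancing time (a new reading comes with each control period).
- eyes.camera(name): name is "side" or "top"; returns a dict with "pixels" (480x640x3 uint8, blue, green, red), "camera_matrix" (3x3 intrinsics, pixels), "extrinsics" (4x4, takes a point from world to camera coordinates). Camera axes: x right, y up, looking along -z (the intrinsics and any distortion apply to the point x, -y, -z); pixel columns grow to the right and rows downward; lengths in mm; the calibration is good to about 2 mm. A picture is of the moment at which its call begins. There is no depth.
- close_job(): hands the job in, once; it reports no verdict.
Trained networks look in the newest picture that a camera, given by its name, has taken for a name from the list of things; names that differ only in an ending like _2 or _b are one class to them, and where a whole thing is asked for, a point or a joint stands for the part that bears it (a point fixed in the world has none). Each returns a list of dicts, best first, with "p" (0 to 1); they miss things now and then, are a little off and sometimes report something else, mostly with a low value. They report only what shows in the picture. A call takes as long as a camera call. They do not tell look-alikes from the thing itself.
- nets.spot_in(camera, thing): "extent" ([left, top, width, height] in pixels, round what is visible of it).
The state is a dict: "time": time; "joint_positions": joint angles; "qd": joint speeds; "joint_efforts": joint torques, N m; "ee_pos": TCP position; "eef_rot": TCP orientation; "contact_force": force on the tool from outside, world axes, zero at the start; "torque": the same for the moment, N m; "finger_gap": opening from 0.0 (shut) to 1.0 (fully open).
Only numpy, scipy, OpenCV 4.12 (cv2) and the standard library are available. Lean on these libraries where they do the work, as an engineer would, in place of code of your own. Each camera call takes 0.05 s, during which the arm holds its last target.

### The job

The speed knob of the small tabletop pottery wheel was pulled off for cleaning and lies on the bench. Put it back on the D-shaped shaft: feel for the matching angle by turning the knob gently under light pressure, then push it straight down until it snaps fully home, and let go. Hand pressure only: never force it, neither down nor sideways (damage starts at about 7 kg), and leave the cup, the glaze jar and the brush pot where they are.

Things in the scene. Friction and masses are not known exactly. Their poses are not given: they have to be found in the camera images.
- knob: Loose black plastic knob, 50 to 95 g, 52 mm high, standing bore-down on the bench: round skirt 50 mm across, 28 mm high, with a bar grip on top. Origin: centre of its underside, on its axis; z up the axis. Its pointer (own -x) starts within 0.8 rad of facing the robot (-x). Squeeze the bar from above along the knob's y.
- knob_grip (a point): Middle of the knob's bar grip, on its axis 40 mm above the underside; axes are the knob's. The bar is 12 mm wide (y), 24 mm high (28 to 52 mm above the underside) and 40 mm long (x from -23 to +17 mm); its long end, with a white line, is the pointer, along the knob's -x.
- knob_bore (a point): Centre of the mouth of the D-shaped blind bore in the knob's underside (same point as the knob's origin); axes are the knob's. Bore 24 mm deep, radius 8.6 mm, its flat 3.9 mm from the axis on the pointer side (-x): 0.6 mm of play round the shaft, 0.4 mm at the flat.
- machine: Tabletop pottery wheel, fixed: white housing 420 x 200 mm, up to 70 mm high, yawed up to 0.25 rad. Origin: at bench level straight below the shaft's axis. Its x points away from the robot to the round wheel head (184 mm across, top 90 mm above the bench, centre 215 mm along x). Panel round the shaft: 70 mm above the bench, level.
- shaft_tip (a point): Centre of the upright steel D-shaft's top end, 96 mm above the bench (26 mm above the panel); axes are the machine's, NOT the shaft's turn. Radius 8 mm, flat 3.5 mm from the axis, 1.5 mm chamfer round the tip but not at the flat. The flat faces anywhere within 1.15 rad either side of the machine's -x: not measured, find it by feel (or see it). It is locked.
- shaft_catch (a point): On the shaft's axis, 13 mm above the panel, level with a sprung catch (opposite the flat, sticking out 2.6 mm, from 9 to 17 mm above the panel). With the angle wrong, the knob rests on the tip. Matched within about 0.1 rad it drops freely 9 to 13 mm, meeting the catch; 10 to 20 N straight down snap it past. Home: underside 2 mm above the panel.
- cup: Bystander: loose fired-clay cup, 76 mm across, 75 mm high. Origin: centre of its underside.
- jar: Bystander: loose white glaze jar with a lid, 60 mm across, 75 mm high. Origin: centre of its underside.
- brush_pot: Bystander: loose white pot 76 mm across and 90 mm high, brushes standing in it up to 215 mm high. Origin: centre of its underside.
Things that resemble listed ones, but are neither listed nor needed, are in the scene too. There is more than one size of the knob; the one meant has the size given above.

How it is judged (in metres and radians):
On the way:
1. the knob is on the shaft, pushed home past the catch (horizontal distance between knob and shaft_tip below 0.003 m and z of knob in the frame of machine below 0.0745 m and angle between knob's own z axis and vertical below 0.08 rad), for 0.2 s.
At the end, for the whole second after the job is handed in: The knob sits upright on the D-shaft (axis within 3 mm, tilt under 0.08 rad), snapped past the catch with its underside no more than 4.5 mm above the panel (2 mm is fully home), released and at rest; cup, jar and brush pot are within 20 mm of where they stood (all of step 1 and z of knob in the frame of machine above 0.069 m and contact force between knob and the fingers below 0.1 N and linear speed of knob below 0.02 m/s and distance of each of cup, jar, brush_pot from where it was at the start of the episode below 0.02 m); the robot touches nothing.
It fails at once if the pottery wheel and its shaft are forced: contact forces on them, added up, exceed 70 N (contact force between machine and anything else above 70 N).
It fails at once if the cup, jar or brush pot is shifted by more than 20 mm or tipped (distance of any of cup, jar, brush_pot from where it was at the start of the episode above 0.02 m or angle between any of cup, jar, brush_pot's own z axis and vertical above 0.3 rad).
It also fails if it takes over 72 s, if anything falls off the work surface, if the arm or the gripper's body presses on something with over 40 N, if the wrist force passes 120 N, or if a joint passes its speed limit or range.

## Working session

There is one attempt and no reset: what is moved stays moved. The work goes in short steps, Python scripts to look and compute and a tool call to move; the robot and the scene stay as the last step left them, time stands still between calls to the robot, and variables do not carry over. Pictures are saved under pics/ and viewed, and the job is handed in when it is done.

Besides the shell and the picture viewer there is one more tool, called after "Emit:" as a command line: name --argument value ..., lists and objects as JSON in quotes. send_rows: Moves the arm, as the interface text tells. Its arguments: {"type":"object","properties":{"commands":{"type":"array","items":{"type":"object","properties":{"dp":{"type":"array","items":{"type":"number"}},"turn":{"type":"array","items":{"type":"number"}}}}},"gripper":{"type":"number"},"squeeze":{"type":"number"}},"required":["commands"]}

```bash
mkdir -p pics; cat > look.py <<'E'
from bench import state, eyes, nets, arm
import cv2, numpy as np, pickle
E
python3 - <<'E'
from look import *
s=state(); print({k:np.round(v,3).tolist() for k,v in s.items()}, arm.tcp_to_grasp)
for c in ("top","side"):
    d=eyes.camera(c); cv2.imwrite(f"pics/{c}0.png",d["pixels"]); pickle.dump(d,open(f"{c}0.pkl","wb"))
    print(c,d["camera_matrix"],d["extrinsics"],d.keys())
    for n in ("knob","machine","shaft_tip","cup","jar","brush_pot"):
        print(n,[(np.round(r["extent"]).tolist(),round(r["p"],2)) for r in nets.spot_in(c,n)][:5])
E
```

```text
{'time': 0.0, 'joint_positions': [1.04, 0.592, 0.048, 1.61, -0.033, 0.943, -0.034], 'qd': [0.001, 0.001, -0.001, 0.001, -0.001, -0.001, -0.0], 'joint_efforts': [-0.0, -54.87, 1.546, -19.813, 0.009, 0.009, -0.0], 'ee_pos': [307.008, -655.874, 230.158], 'eef_rot': [[0.906, 0.424, -0.001], [0.424, -0.906, 0.002], [-0.0, -0.002, -1.0]], 'contact_force': [0.364, 0.838, -0.416], 'torque': [0.014, 0.059, -0.022], 'finger_gap': 1.0} 18.700000000000003
top [[623.80036575   0.         318.04893829]
 [  0.         623.80036575 252.62640823]
 [  0.           0.           1.        ]] [[-3.46717428e-03 -9.99990307e-01 -2.71380225e-03  1.89387866e+01]
 [ 9.96532885e-01 -3.68075565e-03  8.31183574e-02 -5.30088138e+02]
 [-8.31275405e-02 -2.41620735e-03  9.96535987e-01 -1.46223485e+03]
 [ 0.00000000e+00  0.00000000e+00  0.00000000e+00  1.00000000e+00]] dict_keys(['pixels', 'camera_matrix', 'extrinsics'])
knob [([446.0, 269.0, 20.0, 18.0], 0.81), ([469.0, 302.0, 34.0, 32.0], 0.76), ([477.0, 244.0, 40.0, 35.0], 0.74)]
machine [([221.0, 126.0, 96.0, 180.0], 0.55)]
shaft_tip [([220.0, 126.0, 92.0, 184.0]
[... 378 characters left out ...]
.41594719e-03  5.04422534e+02]
 [ 2.42030751e-01 -6.05019737e-01  7.58532948e-01 -1.75069866e+02]
 [-2.95121652e-01  6.98830526e-01  6.51566655e-01 -1.03845102e+03]
 [ 0.00000000e+00  0.00000000e+00  0.00000000e+00  1.00000000e+00]] dict_keys(['pixels', 'camera_matrix', 'extrinsics'])
knob [([391.0, 175.0, 18.0, 25.0], 0.97), ([429.0, 159.0, 31.0, 38.0], 0.92), ([376.0, 136.0, 34.0, 43.0], 0.62)]
machine [([132.0, 233.0, 246.0, 137.0], 0.65)]
shaft_tip [([130.0, 229.0, 247.0, 139.0], 0.91)]
cup [([308.0, 133.0, 25.0, 39.0], 0.97), ([131.0, 230.0, 249.0, 140.0], 0.16)]
jar [([398.0, 222.0, 28.0, 39.0], 0.86)]
brush_pot [([195.0, 336.0, 67.0, 130.0], 0.79), ([131.0, 232.0, 249.0, 138.0], 0.6)]
```

View pics/top0.png

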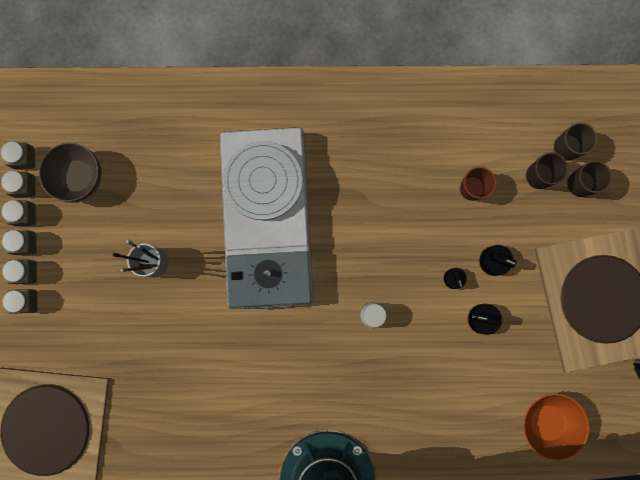

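View pics/side0.png

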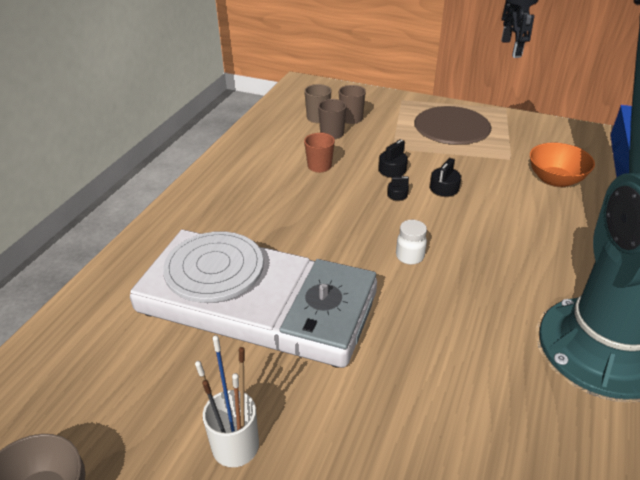

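```bash
python3 - <<'E'
import cv2
t=cv2.imread("pics/top0.png"); s=cv2.imread("pics/side0.png")
a=cv2.resize(t[230:350,430:530],None,fx=4,fy=4,interpolation=3) 
b=cv2.resize(s[125:225,365:485],None,fx=4,fy=4,interpolation=3)
b=cv2.copyMakeBorder(b,0,480-400,0,0,0) ; b=cv2.resize(b,(400,480)) if 0 else b[:, :400]
cv2.imwrite("pics/knobs.png",cv2.hconcat([a,b]))
a=cv2.resize(t[250:310,220:300],None,fx=5,fy=5,interpolation=3)
b=cv2.resize(s[225:285,310:390],None,fx=5,fy=5,interpolation=3)
cv2.imwrite("pics/shaft.png",cv2.hconcat([a,b]))
E
```

```text
(no output)
```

View pics/knobs.png

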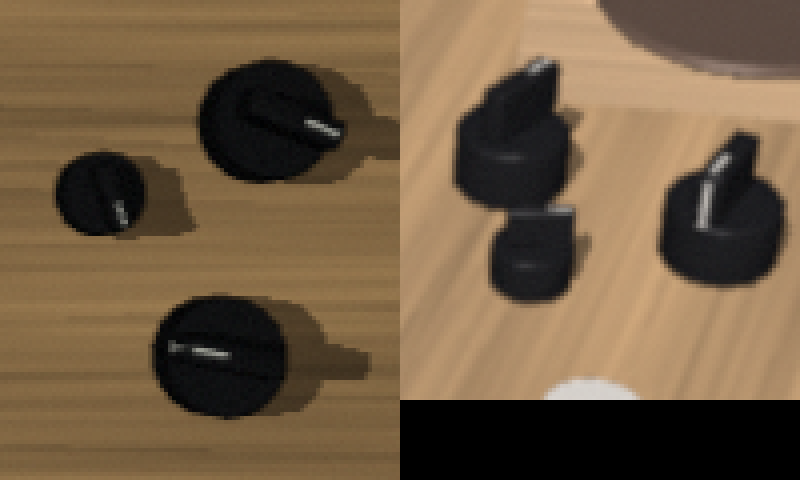

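View pics/shaft.png

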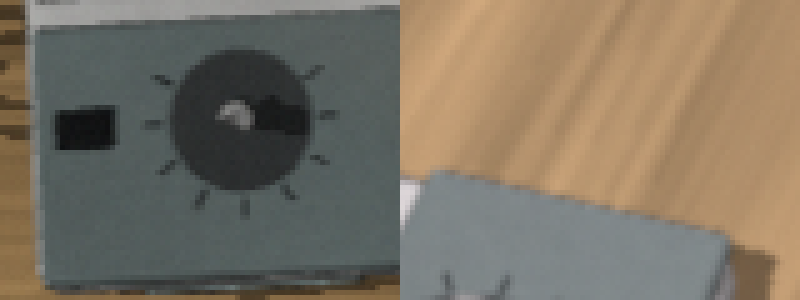

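Lookalikes for the knob, by pixel in the top view: (497,260) and (485,319) are about 33 px ≈ 75 mm across with their pointers sideways. (455,278) is about 21 px ≈ 50 mm with its pointer towards the robot, so I choose that one. Next I fit the knob and shaft precisely.

```bash
cat >> look.py <<'E'
def proj(d,P):
    P=np.atleast_2d(P).astype(float); E=d["extrinsics"]; c=P@E[:3,:3].T+E[:3,3]
    K=d["camera_matrix"]; x=c*[1,-1,-1]
    u=x@K.T; return u[:,:2]/u[:,2:]
def ray(d,uv,z):
    E=d["extrinsics"];K=d["camera_matrix"]; R=E[:3,:3]; o=-R.T@E[:3,3]
    v=np.linalg.inv(K)@[uv[0],uv[1],1]; w=R.T@(v*[1,-1,-1]); return o+w*(z-o[2])/w[2]
def knobmask(d,x,y,yaw,z0,shape,ss=1,ox=0,oy=0,tilt=None):
    a=np.linspace(0,2*np.pi,40); m=np.zeros(shape,np.uint8)
    c,s=np.cos(yaw),np.sin(yaw); R=np.array([[c,-s,0],[s,c,0],[0,0,1]])
    cyl=np.array([[25*np.cos(t),25*np.sin(t),h] for t in a for h in (0,28)])
    bar=np.array([[i,j,k] for i in(-23,17) for j in(-6,6) for k in(28,52)])
    for b in (cyl,bar):
        p=(proj(d,b@R.T+[x,y,z0])-[ox,oy]+.5)*ss-.5
        h=cv2.convexHull(np.round(p*16).astype(np.int32)); cv2.fillConvexPoly(m,h,255,cv2.LINE_AA,4)
    return m
E
python3 - <<'E'
from look import *
t,s=[pickle.load(open(f"{c}0.pkl","rb")) for c in("top","side")]
print(ray(t,(455,278),25),ray(s,(400,188),20))
print("shaft",ray(t,(266,272.5),96),ray(s,(323,288),96))
a=cv2.resize(t["pixels"][255:295,245:295],None,fx=8,fy=8,interpolation=0)
b=cv2.resize(s["pixels"][270:310,300:350],None,fx=8,fy=8,interpolation=0)
cv2.imwrite("pics/shaft2.png",cv2.hconcat([a,b]))
from scipy.optimize import minimize
win={"top":(435,260,50,40),"side":(380,165,40,45)}
def cost(p,dbg=False):
    out=0;ims=[]
    for n,d,off in(("top",t,p[3:5]),("side",s,p[5:7])):
        ox,oy,w,h=win[n]; g=d["pixels"][oy:oy+h,ox:ox+w].max(2).astype(float)
        hi=70. if n=="top" else 70.
        obs=np.clip((hi-g)/(hi-25),0,1)
        m=knobmask(d,p[0]+off[0],p[1]+off[1],p[2],0,(h*8,w*8),8,ox,oy)
        m=cv2.resize(m,(w,h),interpolation=cv2.INTER_AREA)/255.
        out+=((m-obs)**2).sum()
        if dbg:
            gg=cv2.cvtColor((obs*255).astype(np.uint8),8); mm=cv2.cvtColor((m*255).astype(np.uint8),8)
            ims.append(cv2.resize(cv2.hconcat([d["pixels"][oy:oy+h,ox:ox+w],gg,mm,cv2.absdiff(gg,mm)]),(800,300),interpolation=0))
    if dbg: cv2.imwrite("pics/fit.png",cv2.vconcat(ims))
    return out+0.3*np.sum(np.square(p[3:]))
x0=ray(t,(455,278),25)
for yaw in(-.3,0,.3,.6):
    p0=np.array([x0[0],x0[1],yaw,0,0,0,0.])
    sim=np.vstack([p0]+[p0+np.eye(7)[i]*[6,6,.3,2,2,2,2][i] for i in range(7)])
    r=minimize(cost,p0,method="Nelder-Mead",options=dict(initial_simplex=sim,maxiter=1500,xatol=.02,fatol=.01))
    print(np.round(r.x,2),r.fun)
cost(r.x,True)
E
```

```text
[ 468.48742534 -306.69759576   25.        ] [ 466.03879876 -307.98594125   20.        ]
shaft [479.44832631 134.3940684   96.        ] [478.96122443 139.04864635  96.        ]
[ 469.64 -311.59   -0.98   -0.95    2.52    2.87   -1.37] 316.1119398473966
[ 4.6869e+02 -3.1158e+02 -9.6000e-01  4.0000e-02  2.6600e+00  3.7300e+00
 -1.5300e+00] 317.4927713537317
[ 468.1  -311.46   -0.95    0.52    2.39    4.17   -1.24] 319.10048680358926
[ 4.7203e+02 -3.1171e+02  1.9800e+00 -3.1200e+00  2.8900e+00  4.0000e-01
 -2.0000e+00] 315.86788629327555
```

View pics/shaft2.png

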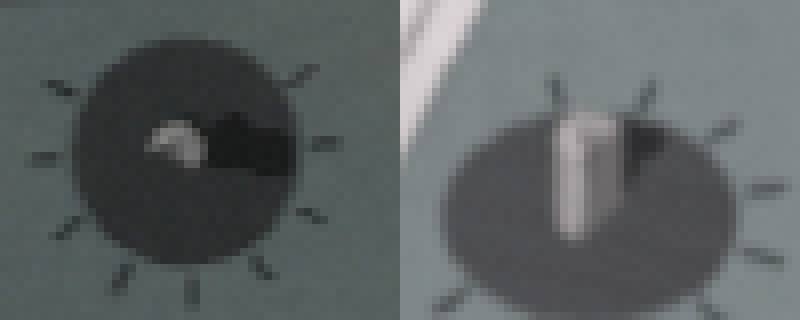

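View pics/fit.png

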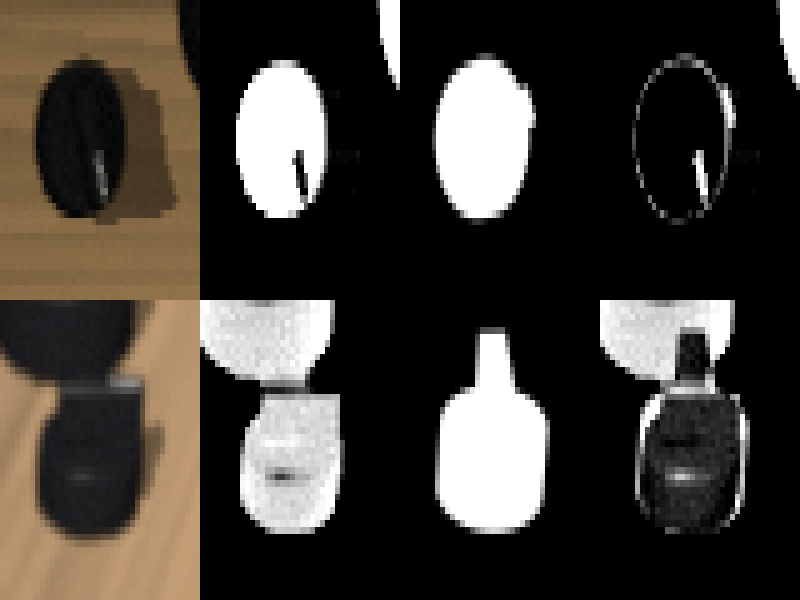

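```bash
cat > fit.py <<'E'
from look import *
from scipy.optimize import minimize
t,s=[pickle.load(open(f"{c}0.pkl","rb")) for c in("top","side")]
win={"top":(440,264,32,32),"side":(382,175,36,30)}
def cost(p,dbg=False):
    out=0;ims=[]
    for n,d,off in(("top",t,p[3:5]),("side",s,p[5:7])):
        ox,oy,w,h=win[n]; g=d["pixels"][oy:oy+h,ox:ox+w].astype(float)
        if n=="top": v=g[...,2]; obs=np.clip((62-v)/30,0,1)
        else: v=g[...,2]-.8*g[...,0]; obs=np.clip((45-v)/30,0,1)   # wood is reddish
        W=np.ones_like(obs)
        if n=="top":
            gray=(g.max(2)-g.min(2)<15)&(g.max(2)>45); obs[gray]=1
        m=knobmask(d,p[0]+off[0],p[1]+off[1],p[2],0,(h*8,w*8),8,ox,oy)
        m=cv2.resize(m,(w,h),interpolation=cv2.INTER_AREA)/255.
        if n=="side": W[:4,:10]=0; W[:3,:]=0
        out+=(W*(m-obs)**2).sum()
        if dbg:
            gg=cv2.cvtColor((obs*255).astype(np.uint8),8); mm=cv2.cvtColor((m*255).astype(np.uint8),8)
            ims.append(cv2.resize(cv2.hconcat([d["pixels"][oy:oy+h,ox:ox+w],gg,mm,cv2.absdiff(gg,mm)]),(800,200),interpolation=0))
    if dbg: cv2.imwrite("pics/fit2.png",cv2.vconcat(ims))
    return out+0.15*np.sum(np.square(p[3:]))
for yaw in(-.2,.1,.3,.6):
    p0=np.array([467,-308,yaw,0,0,0,0.])
    sim=np.vstack([p0]+[p0+np.eye(7)[i]*[6,6,.3,2,2,2,2][i] for i in range(7)])
    r=minimize(cost,p0,method="Nelder-Mead",options=dict(initial_simplex=sim,maxiter=1500,xatol=.02,fatol=.01))
    print(np.round(r.x,2),r.fun)
cost(r.x,True)
g=t["pixels"][275:292,450:468].max(2); print(g)
E
python3 fit.py
```

```text
[ 469.72 -310.53   -0.58   -1.05    1.87    2.12   -1.59] 35.01849968169969
[ 4.6995e+02 -3.1034e+02  2.1000e-01 -1.2500e+00  1.7000e+00  2.0500e+00
 -1.6300e+00] 38.34387121650648
[ 4.6958e+02 -3.0995e+02  2.1000e-01 -8.5000e-01  1.3100e+00  2.3800e+00
 -2.0600e+00] 38.530995806835996
[ 469.48 -309.42    0.88   -0.8     0.8     2.71   -2.59] 41.74904087781995
[[ 17  15  13  11  12  16  17  18  13  15  11  11   5   7  10  24  56  73]
 [ 15  13  14  10  10  16  20  18  15  11   8  11  13   9  13   8  49  75]
 [ 18  16  16  13   9  12  19  19  18  11  12  10   9  10  12  12  47  73]
 [ 15  15  17  15  14   9  15  21  18  16  12   9  11   5   9   9  46  74]
 [ 18  16  20  17  11   6  13  16  20  15  13  12  10  13  10  10  45  69]
 [ 17  15  19  18  12   7  11  17  29  62  54   9   8  10  10  11  46  67]
 [ 19  15  16  18  16  10  13  16  52  80  59  12  10  12  12  21  51  69]
 [ 16  18  17  17  14  14  10  15  24 102 113  16  11   8  11  30  59  72]
 [ 17  12  18  18  16  12   8  14  18  63  87  55  10   4  15  46  72  72]
 [ 17  18  15  16  17  14  11  14  18  54  82  57  13   8  30  60  72  73]
 [ 18  20  14  16  17  17   9   9  14  23 103 113  13  31  56  69  72  73]
 [ 14  14  17  17  22  20  14   8  12  18  46  49  24  50  72  71  72  71]
 [  6   8  14  16  17  13  17  12   5   9  23  55  70  74  74  74  74  74]
 [ 78  41  12   7   5  13  26  35  33  55  73  75  76  78  78  77  78  78]
 [136 131 131 131 132 131 131 132 110  76  81  80  79  78 106 133 134 133]
 [137 135 136 136 134 137 137 137 135 128 130 128 130 130 132 136 137 135]
 [125 125 124 124 126 126 126 126 127 126 127 129 128 127 125 126 127 129]]
```

View pics/fit2.png

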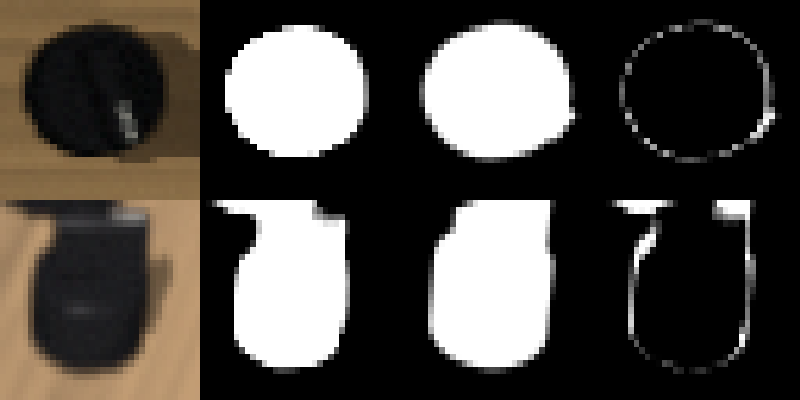

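```bash
cat > shaft.py <<'E'
from look import *
from scipy.optimize import minimize
t,s=[pickle.load(open(f"{c}0.pkl","rb")) for c in("top","side")]
win={"top":(260,266,14,12),"side":(315,280,16,24)}
SS=10
def basis(d,n,x,y,phi):
    ox,oy,w,h=win[n]
    cp=-d["extrinsics"][:3,:3].T@d["extrinsics"][:3,3]
    B=np.zeros((6,h*SS,w*SS),np.float32) # disc, flat, round1, rc, rs, top
    B[0]=1
    def P(p): return np.round(((proj(d,np.array(p)+[x,y,0])-[ox,oy]+.5)*SS-.5)*16).astype(np.int32)
    def fill(p,vals):
        q=P(p)
        for k,v in enumerate(vals): cv2.fillConvexPoly(B[k],q,float(v),cv2.LINE_8,4)
    b=np.arccos(3.5/8); th=np.linspace(phi+b,phi-b+2*np.pi,37)
    def ring(r,z): 
        return np.array([[r*np.cos(q),r*np.sin(q),z] for q in th])
    r0,r1=ring(8,70),ring(8,94.5)
    # chamfer: radius 6.5 at the top, flat kept
    b2=np.arccos(3.5/6.5); th2=np.linspace(phi+b2,phi-b2+2*np.pi,37)
    r2=np.array([[6.5*np.cos(q),6.5*np.sin(q),96] for q in th2])
    v=cp-[x,y,90]
    nf=np.array([np.cos(phi),np.sin(phi),0])
    if nf@(v-3.5*nf)>0: fill([r0[0],r0[-1],r1[-1],r2[-1],r2[0],r1[0]],[0,1,0,0,0,0])
    for i in range(36):
        q=(th[i]+th[i+1])/2; nn=np.array([np.cos(q),np.sin(q),0])
        if nn@(v-8*nn)>0: fill([r0[i],r0[i+1],r1[i+1],r1[i]],[0,0,1,np.cos(q),np.sin(q),0])
        fill([r1[i],r1[i+1],r2[i+1],r2[i]],[0,0,1,np.cos(q),np.sin(q),.5])
    fill(r2,[0,0,0,0,0,1])
    return np.array([cv2.resize(k,(w,h),interpolation=cv2.INTER_AREA) for k in B])
def cost(p,n,d,dbg=False):
    ox,oy,w,h=win[n]; g=d["pixels"][oy:oy+h,ox:ox+w].mean(2)
    B=basis(d,n,*p).reshape(6,-1).T; 
    sh=g<(50 if n=="top" else 72); W=(~cv2.dilate(sh.astype(np.uint8),np.ones((2,2))).astype(bool)).ravel()
    # keep shadow pixels by giving them own basis
    B=np.hstack([B,sh.ravel()[:,None].astype(float)])
    A=np.vstack([B,0.05*np.eye(7)]); y=np.r_[g.ravel(),np.zeros(7)]
    c=np.linalg.lstsq(A,y,rcond=None)[0]; r=g.ravel()-B@c
    if dbg: return g,(B@c).reshape(h,w),c
    return (r**2).mean()
if __name__=="__main__":
  for n,d,x0,y0 in(("top",t,479,134),("side",s,479,139)):
    ims=[]
    res=[]
    for k in np.arange(180-80,180+85,10):
        ph=np.radians(k)
        r=minimize(lambda q:cost((q[0],q[1],ph),n,d),[x0,y0],method="Nelder-Mead",options=dict(initial_simplex=[[x0-2,y0-2],[x0+3,y0],[x0,y0+3]],xatol=.05,fatol=.02))
        res.append((r.fun,k,*r.x))
    for q in res: print(n,np.round(q,2))
    f,k,x,y=min(res); g,m,c=cost((x,y,np.radians(k)),n,d,True); print(c)
    cv2.imwrite(f"pics/sf_{n}.png",cv2.resize(np.hstack([g,m,np.abs(g-m)]).clip(0,255).astype(np.uint8),None,fx=14,fy=14,interpolation=0))
E
python3 shaft.py
python3 - <<'E'
from look import *
t=pickle.load(open("top0.pkl","rb"))
g=t["pixels"].max(2).astype(float)
pts=[]
for r in range(280,287):
    w=np.clip(g[r,458:462]-22,0,None); c=(w*np.arange(458,462)).sum()/w.sum(); p=ray(t,(c,r),52); pts.append(p); print(r,round(c,2),np.round(p,1))
pts=np.array(pts); k=np.polyfit(pts[:,0],pts[:,1],1); print("yaw",np.arctan(k[0]))
# machine corners
for uv in((221,134),(301,128),(229,307),(311,303)): print(uv,np.round(ray(t,uv,70),1))
E
```

```text
top [102.45 100.   479.36 133.26]
top [107.75 110.   476.34 134.8 ]
top [ 89.34 120.   479.41 133.06]
top [ 79.85 130.   479.43 132.8 ]
top [ 65.87 140.   479.16 132.87]
top [ 55.66 150.   479.19 132.72]
top [ 53.88 160.   479.09 132.75]
top [ 64.39 170.   479.3  132.88]
top [ 79.31 180.   479.39 132.96]
top [ 90.44 190.   479.22 133.11]
top [ 98.46 200.   479.13 133.29]
top [102.08 210.   478.89 133.04]
top [100.47 220.   476.78 131.9 ]
top [105.52 230.   476.75 131.67]
top [115.36 240.   479.75 128.71]
top [109.61 250.   480.42 132.06]
top [109.71 260.   480.21 132.16]
[ 53.76972505  45.01117677  38.66306202 -42.64914097  16.508182
 106.90043957  -9.72195656]
side [415.66 100.   482.27 133.55]
side [409.91 110.   483.29 133.39]
side [412.75 120.   483.16 134.24]
side [402.86 130.   479.18 131.9 ]
side [373.04 140.   480.61 131.72]
side [332.25 150.   479.96 132.83]
side [310.5  160.   480.77 132.84]
side [312.81 170.   482.82 131.33]
side [330.15 180.   481.84 130.73]
side [337.55 190.   480.86 131.89]
side [336.71 200.   482.51 128.39]
side [369.37 210.   482.76 128.19]
side [373.53 220.   481.34 130.28]
side [382.07 230.   482.79 127.92]
side [386.75 240.   482.42 127.91]
side [392.45 250.   482.48 128.08]
side [398.41 260.   483.43 125.79]
[ 92.39852332 106.16250777  77.01536212 -22.39190382  83.87535039
 147.82985768 -35.42203097]
280 459.32 [ 462.7 -310.8   52. ]
281 459.06 [ 460.4 -310.1   52. ]
282 459.51 [ 458.  -311.1   52. ]
283 459.94 [ 455.7 -312.1   52. ]
284 460.02 [ 453.4 -312.2   52. ]
285 460.52 [ 451.1 -313.3   52. ]
286 460.53 [ 448.8 -313.3   52. ]
yaw 0.2262589621159739
(221, 134) [805.6 243.1  70. ]
(301, 128) [819.1  55.8  70. ]
(229, 307) [402.1 221.   70. ]
(311, 303) [410.6  33.4  70. ]
```

```bash
cat > plan.py <<'E'
from look import *
from scipy.spatial.transform import Rotation as Ro
def plan(tgt,az):
    s=state(); R=np.array(s["eef_rot"]); p=np.array(s["ee_pos"]); a=np.radians(az)
    y=np.array([np.cos(a),np.sin(a),0]); z=np.array([0,0,-1.]); T=np.column_stack([np.cross(y,z),y,z])
    print("t",s["time"],"at",np.round(p,1),"yaz",round(np.degrees(np.arctan2(R[1,1],R[0,1])),2),"F",np.round(s["contact_force"],1),"gap",round(s["finger_gap"],3))
    print("dp",np.round(R.T@(np.array(tgt)-p),1),"turn",np.round(Ro.from_matrix(R.T@T).as_rotvec(degrees=True),1))
E
python3 -c "
from plan import *
plan([469.5,-309.5,110],-77)"
```

```text
t 0.7 at [ 307.4 -656.6  231.3] yaz -64.91 F [0.7 0.1 0.6] gap 0.999
dp [ 294.  -245.6  121.3] turn [ 0.  -0.  12.1]
```

Emit:
send_rows --commands '[{"dp": [50,-42,0],"turn": [0,0,3]},{"dp": [100,-84,0],"turn": [0,0,6]},{"dp": [150,-126,20],"turn": [0,0,9]},{"dp": [200,-168,40],"turn": [0,0,12.1]},{"dp": [250,-210,80],"turn": [0,0,12.1]},{"dp": [294,-245.6,121],"turn": [0,0,12.1]},{"dp": [294,-245.6,121],"turn": [0,0,12.1]},{"dp": [294,-245.6,121],"turn": [0,0,12.1]},{"dp": [294,-245.6,121],"turn": [0,0,12.1]}]' --gripper 0.5

```text
time: 1.82
ee_pos: [469.6, -311.0, 110.8]
eef_rot: [[0.975, 0.224, 0.001], [0.224, -0.975, -0.002], [0.0, 0.002, -1.0]]
contact_force: [-0.5, -0.8, 0.2]
finger_gap: 0.498
```

```bash
python3 -c "
from plan import *
plan([469.5,-309.5,31.5],-77)
for c in('top','side'):
    d=eyes.camera(c); cv2.imwrite(f'pics/{c}1.png',d['pixels'])
a=cv2.resize(cv2.imread('pics/top1.png')[230:330,420:520],(400,400)); b=cv2.resize(cv2.imread('pics/side1.png')[110:210,350:450],(400,400)); cv2.imwrite('pics/pre.png',cv2.hconcat([a,b]))"
```

```text
t 1.825 at [ 469.6 -311.   110.8] yaz -77.07 F [-0.5 -0.8  0.2] gap 0.498
dp [ 0.2 -1.6 79.3] turn [ 0.1 -0.  -0.1]
```

View pics/pre.png

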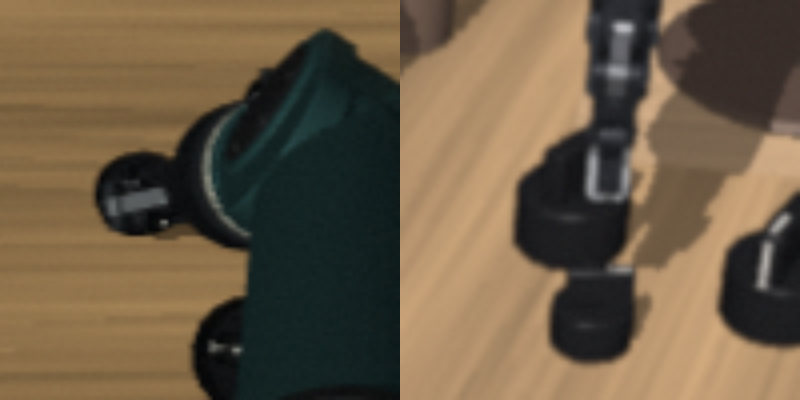

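The gripper is above the small knob (the side crop shows the finger over the bar), so I descend.

Emit:
send_rows --commands '[{"dp": [0.2,-1.6,20],"turn": [0,0,0]},{"dp": [0.2,-1.6,40],"turn": [0,0,0]},{"dp": [0.2,-1.6,55],"turn": [0,0,0]},{"dp": [0.2,-1.6,65],"turn": [0,0,0]},{"dp": [0.2,-1.6,72],"turn": [0,0,0]},{"dp": [0.2,-1.6,78],"turn": [0,0,0]},{"dp": [0.2,-1.6,78],"turn": [0,0,0]},{"dp": [0.2,-1.6,78],"turn": [0,0,0]}]'

```text
time: 2.92
ee_pos: [469.6, -308.0, 32.6]
eef_rot: [[0.974, 0.225, 0.0], [0.225, -0.974, -0.0], [0.0, 0.0, -1.0]]
contact_force: [0.7, -0.1, 0.2]
finger_gap: 0.5
```

```bash
python3 -c "
from plan import *
d=eyes.camera('side'); cv2.imwrite('pics/s2.png',cv2.resize(d['pixels'][120:220,350:450],(500,500)))
plan([469.5,-309.5,31.5],-77)"
```

```text
t 2.975 at [ 469.6 -308.    32.6] yaz -77.0 F [ 0.6 -0.6  0.4] gap 0.497
dp [-0.4  1.4  1.1] turn [ 0. -0. -0.]
```

View pics/s2.png

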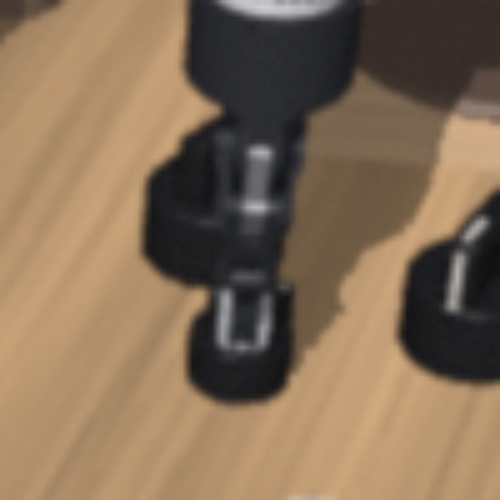

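Emit:
send_rows --commands '[{"dp": [0,1,1],"turn": [0,0,0]},{"dp": [0,1,1],"turn": [0,0,0]},{"dp": [0,1,1],"turn": [0,0,0]},{"dp": [0,1,1],"turn": [0,0,0]},{"dp": [0,1,1],"turn": [0,0,0]},{"dp": [0,1,1],"turn": [0,0,0]},{"dp": [0,1,1],"turn": [0,0,0]},{"dp": [0,1,1],"turn": [0,0,0]}]' --gripper 0 --squeeze 45

```text
time: 3.98
ee_pos: [469.9, -309.2, 31.5]
eef_rot: [[0.974, 0.225, 0.001], [0.225, -0.974, -0.0], [0.001, 0.001, -1.0]]
contact_force: [0.2, -0.9, 4.4]
finger_gap: 0.126
```

Emit:
send_rows --commands '[{"dp": [0,0,-10],"turn": [0,0,0]},{"dp": [0,0,-30],"turn": [0,0,0]},{"dp": [0,0,-60],"turn": [0,0,0]},{"dp": [0,0,-90],"turn": [0,0,0]},{"dp": [0,0,-120],"turn": [0,0,0]},{"dp": [0,0,-120],"turn": [0,0,0]},{"dp": [0,0,-120],"turn": [0,0,0]}]'

```text
time: 4.85
ee_pos: [468.6, -308.2, 150.6]
eef_rot: [[0.974, 0.225, -0.002], [0.225, -0.974, 0.001], [-0.001, -0.002, -1.0]]
contact_force: [-0.9, 0.5, -1.1]
finger_gap: 0.124
```

```bash
python3 -c "
from plan import *
d=eyes.camera('side'); cv2.imwrite('pics/s3.png',d['pixels'])
plan([480.0,132.7,170],-111)"
```

```text
t 4.9 at [ 468.4 -308.1  150.2] yaz -77.01 F [-0.5  0.7  0. ] gap 0.125
dp [ 110.3 -427.   -19.2] turn [-0.1  0.1 34. ]
```

View pics/s3.png

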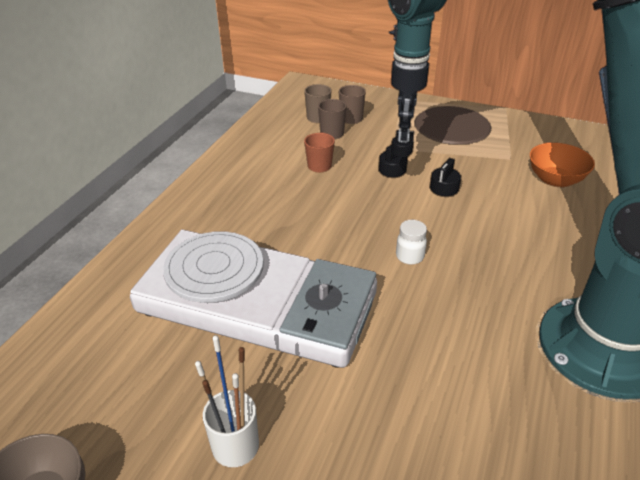

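The small knob has left its spot at (399,188) and is held at about (403,145). I carry it above the shaft.

Emit:
send_rows --commands '[{"dp": [10,-40,-10],"turn": [0,0,4]},{"dp": [20,-80,-19],"turn": [0,0,8]},{"dp": [31,-120,-19],"turn": [0,0,12]},{"dp": [41,-160,-19],"turn": [0,0,16]},{"dp": [51,-200,-19],"turn": [0,0,20]},{"dp": [62,-240,-19],"turn": [0,0,24]},{"dp": [72,-280,-19],"turn": [0,0,28]},{"dp": [82,-320,-19],"turn": [0,0,31]},{"dp": [93,-360,-19],"turn": [0,0,34]},{"dp": [103,-400,-19],"turn": [0,0,34]},{"dp": [110,-427,-19],"turn": [0,0,34]},{"dp": [110,-427,-19],"turn": [0,0,34]}]'

```text
time: 6.4
ee_pos: [479.9, 134.4, 169.1]
eef_rot: [[0.935, -0.354, -0.002], [-0.354, -0.935, -0.0], [-0.002, 0.001, -1.0]]
contact_force: [0.5, -1.3, -1.4]
finger_gap: 0.128
```

```bash
python3 -c "
from plan import *
plan([480.0,132.7,140],-111)
t=eyes.camera('top');d=eyes.camera('side'); cv2.imwrite('pics/h4.png',cv2.hconcat([cv2.resize(t['pixels'][230:310,230:310],(400,400),interpolation=0),cv2.resize(d['pixels'][210:310,280:380],(400,400),interpolation=0)]))
plan([480.0,132.7,140],-111)"
```

```text
t 6.4 at [479.9 134.4 169.1] yaz -110.71 F [ 0.5 -1.3 -1.4] gap 0.128
dp [ 0.7  1.6 29.1] turn [0.1 0.1 0.3]
t 6.5 at [479.9 131.1 169.4] yaz -111.01 F [-1.  -0.3 -0.6] gap 0.13
dp [-0.5 -1.6 29.4] turn [ 0.1  0.1 -0. ]
```

View pics/h4.png

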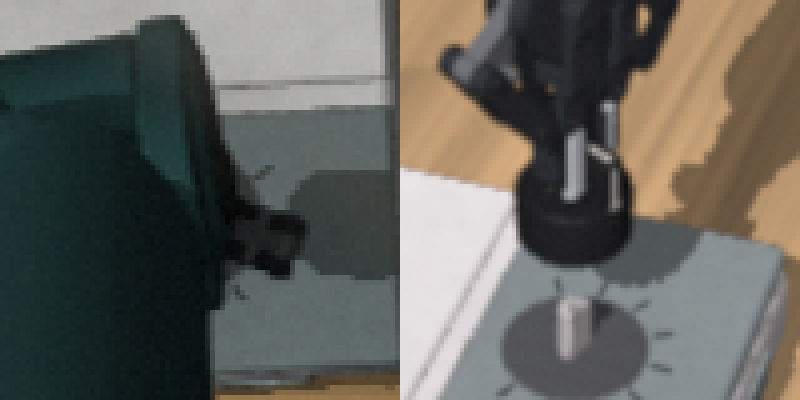

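Emit:
send_rows --commands '[{"dp": [0,0,5],"turn": [0,0,0]},{"dp": [0,0,10],"turn": [0,0,0]},{"dp": [0,0,15],"turn": [0,0,0]},{"dp": [0,0,19],"turn": [0,0,0]},{"dp": [0,0,19],"turn": [0,0,0]},{"dp": [0,0,19],"turn": [0,0,0]},{"dp": [0,0,19],"turn": [0,0,0]}]'

```text
time: 7.38
ee_pos: [481.0, 132.0, 151.4]
eef_rot: [[0.934, -0.359, 0.0], [-0.359, -0.934, 0.0], [0.0, -0.0, -1.0]]
contact_force: [-0.2, -0.9, -0.6]
finger_gap: 0.126
```

```bash
cat > hold.py <<'E'
from plan import *
from scipy.optimize import minimize
P=[]
for i in range(3):
    d=eyes.camera('side'); st=state(); P.append(st["ee_pos"]); 
print(np.round(P,1),np.round(st["contact_force"],1))
p=np.mean(P,0); z0=p[2]-31.5
uv=proj(d,[[480,132.7,z0]])[0].astype(int); ox,oy=uv[0]-22,uv[1]-9; w,h=44,28
g=d["pixels"][oy:oy+h,ox:ox+w].astype(float)
obs=np.clip((75-g.max(2))/35,0,1)
W=np.ones_like(obs)
def cost(q,dbg=0):
    m=cv2.resize(knobmask(d,q[0],q[1],np.radians(-21),z0,(h*8,w*8),8,ox,oy),(w,h),interpolation=cv2.INTER_AREA)/255.
    if dbg: return m
    return (W*(m-obs)**2)[6:].sum()
for dx in(0,3):
    r=minimize(cost,[480+dx,132],method="Nelder-Mead",options=dict(initial_simplex=[[476+dx,130],[483,133],[480,137]],xatol=.03,fatol=.01)); print(r.x,r.fun)
m=cost(r.x,1); mm=cv2.cvtColor((m*255).astype(np.uint8),8); oo=cv2.cvtColor((obs*255).astype(np.uint8),8)
cv2.imwrite("pics/hold.png",cv2.resize(cv2.vconcat([cv2.hconcat([g.astype(np.uint8),oo]),cv2.hconcat([mm,cv2.absdiff(oo,mm)])]),None,fx=8,fy=8,interpolation=0))
E
python3 hold.py
```

```text
[[480.9 132.  151.5]
 [480.9 132.  151.5]
 [480.9 132.  151.4]] [-0.4  0.2 -0.1]
[483.01941773 127.77085692] 13.25199570024088
[483.03070006 127.79371335] 13.249267079380772
```

View pics/hold.png

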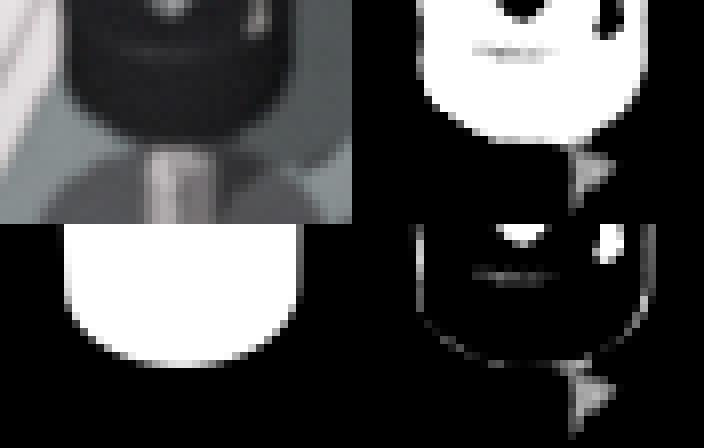

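Emit:
send_rows --commands '[{"dp": [-0.6,-0.9,6],"turn": [0,0,0]},{"dp": [-0.6,-0.9,12],"turn": [0,0,0]},{"dp": [-0.6,-0.9,17],"turn": [0,0,0]},{"dp": [-0.6,-0.9,21],"turn": [0,0,0]},{"dp": [-0.6,-0.9,22],"turn": [0,0,0]},{"dp": [-0.6,-0.9,22],"turn": [0,0,0]},{"dp": [-0.6,-0.9,22],"turn": [0,0,0]}]'

```text
time: 8.4
ee_pos: [480.7, 133.0, 129.4]
eef_rot: [[0.933, -0.359, 0.0], [-0.359, -0.933, 0.0], [0.0, -0.0, -1.0]]
contact_force: [-0.1, -0.0, -0.4]
finger_gap: 0.127
```

```bash
python3 hold.py; python3 -c "
from plan import *
plan([480.0,132.7,128],-111)"
```

```text
[[480.7 133.  129.5]
 [480.7 133.  129.5]
 [480.6 133.  129.4]] [ 0.7 -0.6 -0. ]
[482.21860813 129.55112787] 20.309378025720093
[482.1861027  129.61971631] 20.293953189118785
t 8.55 at [480.6 133.  129.4] yaz -111.01 F [ 0.7 -0.6 -0. ] gap 0.125
dp [-0.5  0.5  1.4] turn [-0. -0. -0.]
```

View pics/hold.png

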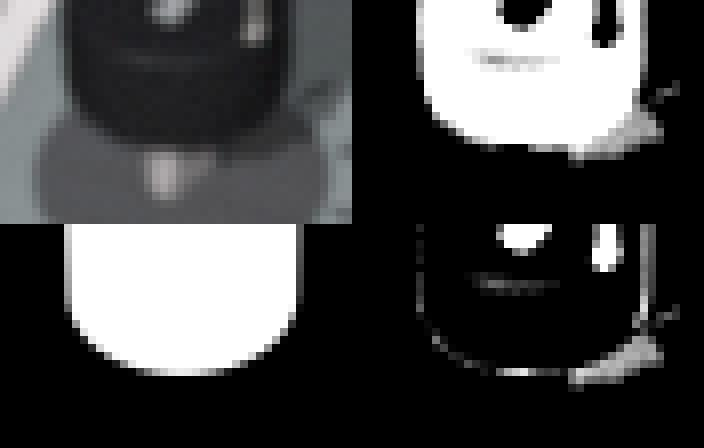

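Emit:
send_rows --commands '[{"dp": [-0.4,0.4,0],"turn": [0,0,0]},{"dp": [-0.4,0.4,1],"turn": [0,0,0]},{"dp": [-0.4,0.4,2],"turn": [0,0,0]},{"dp": [-0.4,0.4,3],"turn": [0,0,0]},{"dp": [-0.4,0.4,3],"turn": [0,0,0]}]'

```text
time: 9.18
ee_pos: [480.2, 132.7, 127.1]
eef_rot: [[0.933, -0.359, -0.0], [-0.359, -0.933, 0.001], [-0.0, -0.0, -1.0]]
contact_force: [-2.6, -0.3, 9.3]
finger_gap: 0.129
```

Emit:
send_rows --commands '[{"dp": [0,0,0],"turn": [0,0,2]},{"dp": [0,0,0],"turn": [0,0,4]},{"dp": [0,0,0],"turn": [0,0,6]},{"dp": [0,0,0],"turn": [0,0,8]},{"dp": [0,0,0],"turn": [0,0,8]}]'

```text
time: 9.8
ee_pos: [480.8, 132.9, 127.2]
eef_rot: [[0.874, -0.485, 0.001], [-0.485, -0.874, 0.001], [0.001, -0.001, -1.0]]
contact_force: [-0.6, 0.6, 7.5]
finger_gap: 0.133
```

Emit:
send_rows --commands '[{"dp": [0,0,0],"turn": [0,0,-3]},{"dp": [0,0,0],"turn": [0,0,-6]},{"dp": [0,0,0],"turn": [0,0,-8]},{"dp": [0,0,0],"turn": [0,0,-10]},{"dp": [0,0,0],"turn": [0,0,-12]},{"dp": [0,0,0],"turn": [0,0,-12]}]'

```text
time: 10.55
ee_pos: [481.5, 133.2, 127.3]
eef_rot: [[0.956, -0.293, 0.003], [-0.293, -0.956, 0.001], [0.002, -0.002, -1.0]]
contact_force: [-0.1, 0.1, 7.6]
finger_gap: 0.13
```

Emit:
send_rows --commands '[{"dp": [0,0,0],"turn": [0,0,-2]},{"dp": [0,0,0],"turn": [0,0,-4]},{"dp": [0,0,0],"turn": [0,0,-6]},{"dp": [0,0,0],"turn": [0,0,-8]},{"dp": [0,0,0],"turn": [0,0,-8]}]'

```text
time: 11.18
ee_pos: [481.6, 133.2, 127.3]
eef_rot: [[0.988, -0.157, 0.003], [-0.157, -0.988, 0.001], [0.003, -0.002, -1.0]]
contact_force: [-0.4, -0.1, 7.0]
finger_gap: 0.129
```

Emit:
send_rows --commands '[{"dp": [0,0,-2],"turn": [0,0,8]},{"dp": [0,0,-4],"turn": [0,0,12]},{"dp": [0,0,-4],"turn": [0,0,12]},{"dp": [0,0,-4],"turn": [0,0,12]},{"dp": [0,0,-4],"turn": [0,0,12]}]'

```text
time: 11.8
ee_pos: [480.0, 132.7, 130.2]
eef_rot: [[0.934, -0.358, -0.0], [-0.358, -0.934, 0.0], [-0.0, 0.0, -1.0]]
contact_force: [0.1, -0.1, -0.6]
finger_gap: 0.129
```

```bash
python3 hold.py; python3 -c "
from plan import *
plan([480.0,132.7,128],-111)
t=eyes.camera('top');d=eyes.camera('side'); cv2.imwrite('pics/h5.png',cv2.hconcat([cv2.resize(t['pixels'][240:300,235:295],(400,400),interpolation=0),cv2.resize(d['pixels'][250:320,290:360],(400,400),interpolation=0)]))
"
```

```text
[[480.  132.7 130.2]
 [480.  132.7 130.2]
 [480.  132.7 130.2]] [ 0.2  0.9 -0.6]
[481.62193595 129.54701008] 18.58474903686965
[481.646921   129.49089228] 18.569820712598766
t 11.95 at [480.  132.7 130.2] yaz -111.0 F [ 0.2  0.9 -0.6] gap 0.13
dp [ 0.  -0.   2.2] turn [ 0.  0. -0.]
```

View pics/h5.png

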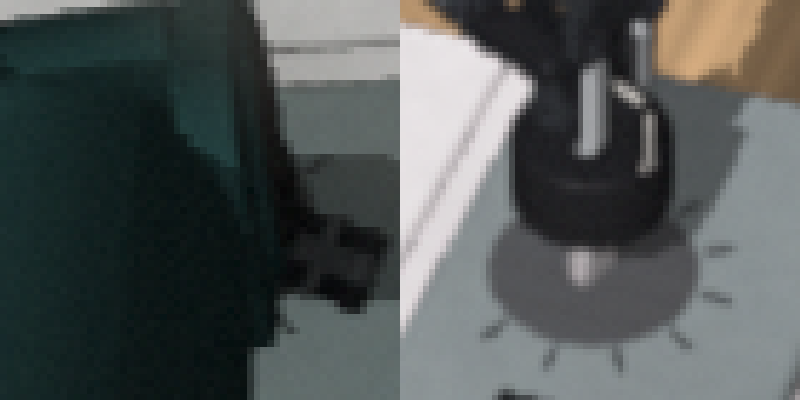

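The free pose is on target, but pressing makes the arm drift about +1.5 mm in x, which jams the bore's flat on the shaft's flat edge (it has no chamfer). I retry with an offset towards the flat side.

Emit:
send_rows --commands '[{"dp": [-2.5,0,0],"turn": [0,0,0]},{"dp": [-2.5,0,0],"turn": [0,0,0]},{"dp": [-2.5,0,2],"turn": [0,0,0]},{"dp": [-2.5,0,3],"turn": [0,0,0]},{"dp": [-2.5,0,4],"turn": [0,0,0]},{"dp": [-2.5,0,4],"turn": [0,0,0]}]'

```text
time: 12.8
ee_pos: [478.0, 133.7, 126.3]
eef_rot: [[0.934, -0.359, 0.0], [-0.359, -0.934, 0.0], [0.0, -0.0, -1.0]]
contact_force: [-0.5, -0.6, -0.2]
finger_gap: 0.13
```

Emit:
send_rows --commands '[{"dp": [0,0,0],"turn": [0,0,3]},{"dp": [0,0,0],"turn": [0,0,6]},{"dp": [0,0,0],"turn": [0,0,8]},{"dp": [0,0,0],"turn": [0,0,8]}]'

```text
time: 13.3
ee_pos: [477.7, 133.9, 126.3]
eef_rot: [[0.874, -0.485, 0.0], [-0.485, -0.874, 0.0], [0.0, -0.0, -1.0]]
contact_force: [0.7, 1.2, 1.4]
finger_gap: 0.127
```

Emit:
send_rows --commands '[{"dp": [0,0,0],"turn": [0,0,-3]},{"dp": [0,0,0],"turn": [0,0,-6]},{"dp": [0,0,0],"turn": [0,0,-8]},{"dp": [0,0,0],"turn": [0,0,-11]},{"dp": [0,0,0],"turn": [0,0,-14]},{"dp": [0,0,0],"turn": [0,0,-16]}]'

```text
time: 14.05
ee_pos: [477.7, 133.5, 126.3]
eef_rot: [[0.975, -0.223, -0.0], [-0.223, -0.975, -0.0], [-0.0, 0.0, -1.0]]
contact_force: [0.8, -0.3, 0.4]
finger_gap: 0.128
```

Emit:
send_rows --commands '[{"dp": [0,0,0],"turn": [0,0,4]},{"dp": [0,0,0],"turn": [0,0,8]},{"dp": [0,0,0.5],"turn": [0,0,8]},{"dp": [0,0,1],"turn": [0,0,8]},{"dp": [0,0,1],"turn": [0,0,8]}]'

```text
time: 14.68
ee_pos: [478.1, 134.0, 125.3]
eef_rot: [[0.934, -0.358, 0.001], [-0.358, -0.934, 0.0], [0.001, -0.001, -1.0]]
contact_force: [0.6, 1.6, -0.7]
finger_gap: 0.131
```

```bash
python3 hold.py; python3 -c "
from plan import *
plan([480.0,132.7,128],-111)
"
```

```text
[[478.1 133.9 125.3]
 [478.1 133.9 125.3]
 [478.1 133.9 125.3]] [ 1.5  1.6 -0.7]
[479.24602111 131.1790605 ] 14.598688416543087
[479.23192026 131.18097897] 14.589966496402482
t 14.825 at [478.1 133.9 125.3] yaz -110.99 F [ 1.5  1.6 -0.7] gap 0.13
dp [ 2.2  0.5 -2.7] turn [-0. -0.  0.]
```

View pics/hold.png

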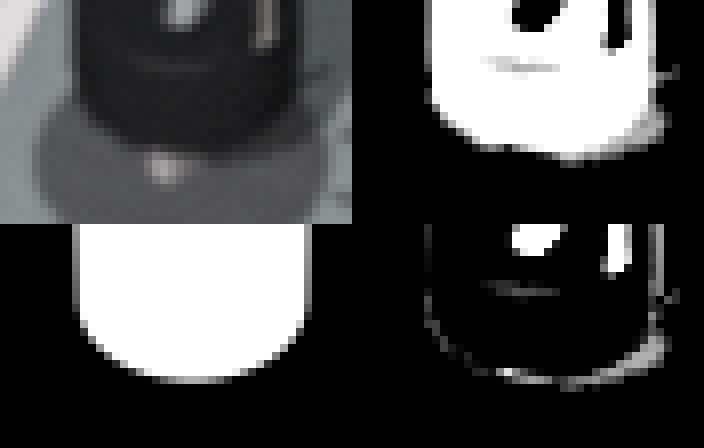

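It is entering: TCP z is 125.3, below the earlier contact at 127.3, with no vertical force. I go on gently.

Emit:
send_rows --commands '[{"dp": [0.5,-0.3,1],"turn": [0,0,0]},{"dp": [0.5,-0.3,2],"turn": [0,0,0]},{"dp": [0.5,-0.3,3],"turn": [0,0,0]},{"dp": [0.5,-0.3,3],"turn": [0,0,0]}]'

```text
time: 15.32
ee_pos: [478.4, 133.9, 122.2]
eef_rot: [[0.934, -0.358, 0.0], [-0.358, -0.934, 0.0], [0.0, -0.0, -1.0]]
contact_force: [2.0, 2.2, -1.2]
finger_gap: 0.129
```

Emit:
send_rows --commands '[{"dp": [0.2,-0.6,1],"turn": [0,0,0]},{"dp": [0.2,-0.6,2],"turn": [0,0,0]},{"dp": [0.2,-0.6,3],"turn": [0,0,0]},{"dp": [0.2,-0.6,4],"turn": [0,0,0]},{"dp": [0.2,-0.6,4],"turn": [0,0,0]}]'

```text
time: 15.95
ee_pos: [478.4, 134.0, 118.1]
eef_rot: [[0.933, -0.359, -0.001], [-0.359, -0.933, -0.0], [-0.0, 0.001, -1.0]]
contact_force: [-0.1, 1.1, -1.5]
finger_gap: 0.13
```

Emit:
send_rows --commands '[{"dp": [0,0,1],"turn": [0,0,0]},{"dp": [0,0,2],"turn": [0,0,0]},{"dp": [0,0,3],"turn": [0,0,0]},{"dp": [0,0,3],"turn": [0,0,0]}]'

```text
time: 16.45
ee_pos: [478.7, 134.2, 115.7]
eef_rot: [[0.934, -0.358, -0.0], [-0.358, -0.934, 0.0], [-0.0, -0.0, -1.0]]
contact_force: [-1.6, 1.6, 5.3]
finger_gap: 0.131
```

Emit:
send_rows --commands '[{"dp": [-0.2,0,0.7],"turn": [0,0,0]},{"dp": [-0.4,0,1.4],"turn": [0,0,0]},{"dp": [-0.4,0,1.4],"turn": [0,0,0]}]'

```text
time: 16.82
ee_pos: [478.8, 134.6, 114.3]
eef_rot: [[0.934, -0.358, 0.001], [-0.358, -0.934, 0.001], [0.001, -0.001, -1.0]]
contact_force: [0.3, 2.0, 1.5]
finger_gap: 0.129
```

Emit:
send_rows --commands '[{"dp": [0,-0.3,1],"turn": [0,0,0]},{"dp": [0,-0.3,2],"turn": [0,0,0]},{"dp": [0,-0.3,2],"turn": [0,0,0]}]'

```text
time: 17.2
ee_pos: [478.7, 134.5, 111.7]
eef_rot: [[0.933, -0.359, 0.0], [-0.359, -0.933, -0.0], [0.0, 0.0, -1.0]]
contact_force: [1.6, 1.6, -0.1]
finger_gap: 0.13
```

```bash
python3 hold.py; python3 -c "
from plan import *
plan([480.0,132.7,128],-111)
t=eyes.camera('top');d=eyes.camera('side'); cv2.imwrite('pics/h6.png',cv2.resize(d['pixels'][250:320,290:360],(560,560),interpolation=0))
"
```

```text
[[478.7 134.5 111.7]
 [478.7 134.5 111.7]
 [478.7 134.5 111.7]] [ 1.4  0.9 -1.2]
[480.08691283 132.00912083] 8.255015574857394
[480.05436261 132.05704306] 8.243112460670542
t 17.35 at [478.7 134.5 111.7] yaz -111.02 F [ 1.4  0.9 -1.2] gap 0.13
dp [  1.9   1.2 -16.3] turn [ 0. -0. -0.]
```

View pics/h6.png

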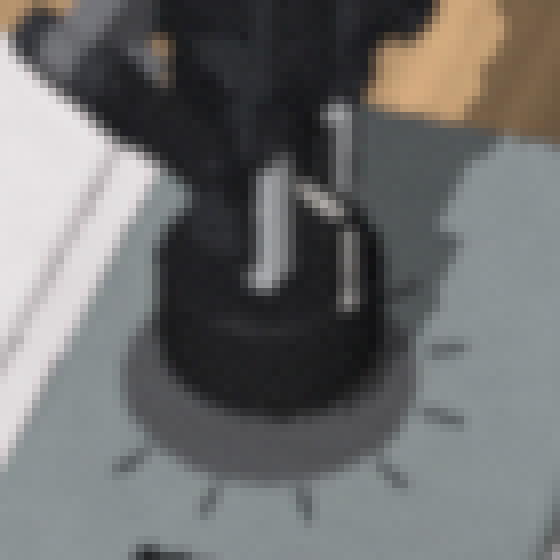

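Emit:
send_rows --commands '[{"dp": [0,0,1],"turn": [0,0,0]},{"dp": [0,0,2],"turn": [0,0,0]},{"dp": [0,0,3],"turn": [0,0,0]},{"dp": [0,0,4],"turn": [0,0,0]},{"dp": [0,0,4],"turn": [0,0,0]}]'

```text
time: 18.08
ee_pos: [478.6, 134.5, 107.8]
eef_rot: [[0.933, -0.359, 0.0], [-0.359, -0.933, -0.0], [0.0, -0.0, -1.0]]
contact_force: [1.1, -0.3, -0.0]
finger_gap: 0.128
```

Emit:
send_rows --commands '[{"dp": [0,0,1],"turn": [0,0,0]},{"dp": [0,0,2],"turn": [0,0,0]},{"dp": [0,0,3],"turn": [0,0,0]},{"dp": [0,0,4],"turn": [0,0,0]},{"dp": [0,0,4],"turn": [0,0,0]}]'

```text
time: 18.7
ee_pos: [478.1, 134.6, 103.8]
eef_rot: [[0.933, -0.359, -0.001], [-0.359, -0.933, -0.0], [-0.001, 0.0, -1.0]]
contact_force: [1.3, 1.1, -1.5]
finger_gap: 0.129
```

Emit:
send_rows --commands '[{"dp": [0,0,1],"turn": [0,0,0]},{"dp": [0,0,2],"turn": [0,0,0]},{"dp": [0,0,2],"turn": [0,0,0]}]'

```text
time: 19.08
ee_pos: [478.2, 134.6, 103.3]
eef_rot: [[0.933, -0.359, -0.001], [-0.359, -0.933, 0.001], [-0.001, -0.001, -1.0]]
contact_force: [-1.2, -0.6, 14.0]
finger_gap: 0.133
```

```bash
python3 hold.py; python3 -c "
from plan import *
plan([480.0,132.7,128],-111)
d=eyes.camera('side'); cv2.imwrite('pics/h7.png',cv2.resize(d['pixels'][250:320,290:360],(560,560),interpolation=0))
"
```

```text
[[478.2 134.6 103.3]
 [478.2 134.6 103.3]
 [478.2 134.6 103.3]] [-1.1 -1.3 13.5]
[480.43467801 131.34122304] 5.453427174791486
[480.42115983 131.33585764] 5.450111966355169
t 19.225 at [478.2 134.6 103.3] yaz -111.03 F [-1.1 -1.3 13.5] gap 0.129
dp [  2.4   1.1 -24.7] turn [-0.  0. -0.]
```

View pics/h7.png

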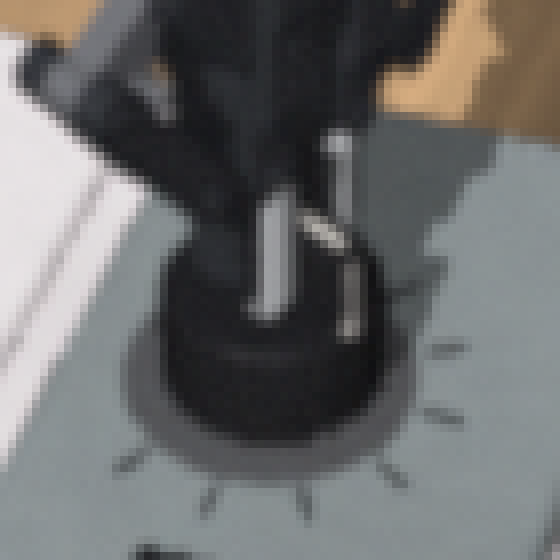

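It stopped hard at TCP z 103.3 with 14 N, which matches fully home (about 103.5). I unload, open and retreat.

Emit:
send_rows --commands '[{"dp": [0,0,-1],"turn": [0,0,0]},{"dp": [0,0,-2],"turn": [0,0,0]},{"dp": [0,0,-2],"turn": [0,0,0]}]'

```text
time: 19.65
ee_pos: [478.1, 134.6, 103.7]
eef_rot: [[0.934, -0.358, -0.001], [-0.358, -0.934, -0.0], [-0.001, 0.0, -1.0]]
contact_force: [0.6, 0.6, -0.9]
finger_gap: 0.128
```

Emit:
send_rows --commands '[{"dp": [0,0,0],"turn": [0,0,0]},{"dp": [0,0,0],"turn": [0,0,0]},{"dp": [0,0,0],"turn": [0,0,0]},{"dp": [0,0,0],"turn": [0,0,0]},{"dp": [0,0,0],"turn": [0,0,0]},{"dp": [0,0,-5],"turn": [0,0,0]},{"dp": [0,0,-15],"turn": [0,0,0]},{"dp": [0,0,-40],"turn": [0,0,0]},{"dp": [0,0,-80],"turn": [0,0,0]},{"dp": [0,0,-120],"turn": [0,0,0]},{"dp": [0,0,-120],"turn": [0,0,0]}]' --gripper 0.45

```text
time: 21.02
ee_pos: [480.7, 135.2, 227.5]
eef_rot: [[0.933, -0.359, 0.007], [-0.359, -0.933, 0.003], [0.006, -0.006, -1.0]]
contact_force: [0.2, 0.6, -0.5]
finger_gap: 0.448
```

Emit:
send_rows --commands '[{"dp": [10,50,0],"turn": [0,0,0]},{"dp": [20,100,0],"turn": [0,0,0]},{"dp": [30,150,0],"turn": [0,0,0]},{"dp": [40,200,0],"turn": [0,0,0]},{"dp": [40,250,0],"turn": [0,0,0]},{"dp": [40,300,0],"turn": [0,0,0]},{"dp": [40,300,0],"turn": [0,0,0]},{"dp": [40,300,0],"turn": [0,0,0]}]'

```text
time: 22.02
ee_pos: [408.0, -159.3, 223.6]
eef_rot: [[0.933, -0.359, -0.001], [-0.359, -0.933, 0.001], [-0.001, -0.0, -1.0]]
contact_force: [-0.8, 0.4, -0.1]
finger_gap: 0.449
```

```bash
python3 - <<'E'
from look import *
t=eyes.camera('top');d=eyes.camera('side')
print(state()["time"])
cv2.imwrite('pics/e.png',cv2.hconcat([cv2.resize(t['pixels'][240:300,235:295],(400,400),interpolation=0),cv2.resize(d['pixels'][250:320,290:360],(400,400),interpolation=0)]))
cv2.imwrite('pics/e2.png',t['pixels'])
from scipy.optimize import minimize
for n,c,hi,(ox,oy,w,h) in(("top",t,48,(250,255,36,34)),("side",d,60,(305,262,40,45))):
    obs=np.clip((hi-c["pixels"][oy:oy+h,ox:ox+w].max(2).astype(float))/20,0,1)
    f=lambda q:((cv2.resize(knobmask(c,q[0],q[1],-.37,72,(h*8,w*8),8,ox,oy),(w,h),interpolation=3)/255.-obs)**2).sum()
    r=minimize(f,[480,133],method="Nelder-Mead",options=dict(initial_simplex=[[476,130],[483,133],[480,137]])); print(n,r.x,r.fun)
for n in("cup","jar","brush_pot"):
    for cn in ("top","side"): print(n,cn,[(np.round(r["extent"]).tolist(),round(r["p"],2)) for r in nets.spot_in(cn,n)][:1])
E
```

```text
22.125
top [477.51893355 130.98634548] 65.33032295271049
side [477.55985378 138.45873711] 138.9600403690888
cup top [([257.0, 264.0, 20.0, 21.0], 0.63)]
cup side [([305.0, 133.0, 29.0, 41.0], 0.76)]
jar top [([360.0, 301.0, 28.0, 28.0], 0.83)]
jar side [([396.0, 223.0, 29.0, 41.0], 0.57)]
brush_pot top [([112.0, 244.0, 58.0, 32.0], 0.86)]
brush_pot side [([194.0, 335.0, 65.0, 134.0], 0.79)]
```

View pics/e.png

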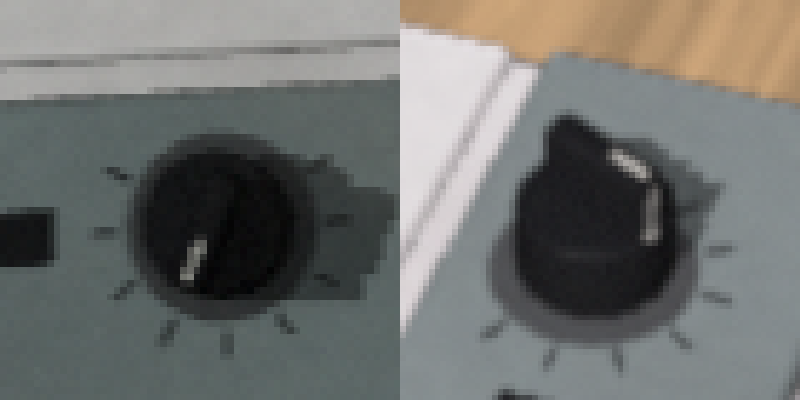

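```bash
python3 -c "
from bench import close_job
print(close_job())"
```

```text
the job is handed in; nothing more can be done
None
```

The 50 mm knob is back on the D-shaft, pushed down to a hard stop and released, and the job was handed in at about 22 s. No verdict was reported.

**What I did**
- I chose the small knob at pixel (455,278) in the top view. The other two knobs are about 75 mm across.
- I estimated the flat's direction from the pictures and turned the knob to match. The first try rested on the shaft tip because the arm drifted about 1.5 mm under load. I moved it 2.5 mm towards the flat side, and it then dropped freely.
- It met the catch about 11 mm down, and I pushed it on to the stop.

**What the last checks showed**
- **Seating:** the knob stopped at TCP z 103.3 under 14 N, against about 103.5 expected for fully home. I read only about 5 N at the catch, less than the 10 to 20 N stated, so the snap itself was not measured; the stop height is the evidence.
- **Position:** the final pictures show the knob upright and centred on the panel disc, with the gripper clear.
- **Bystanders:** the detector boxes for the jar and brush pot are within a few pixels of where they began. The cup also matches in the side view, but in the top view the detector mistook the knob for the cup, so that one is checked from one camera only.
- **Failed check:** my last silhouette fit of the knob's position was poor, because shadow upset the threshold. Its two cameras disagreed by about 7 mm, so I did not use it.

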